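# Rebuild the hob's burners

## Robot

A 7-joint arm with a two-finger parallel gripper is mounted at the origin on the work surface. World frame = base frame: x ahead of the robot, y to its left, z up, the work surface at z = 0. Lengths are in m, angles in rad, forces in N, time in s.
With the tool pointing down it reaches from about 0.35 to 0.9 m from the base axis. Payload 8.1 kg.
Tool frame: the origin (TCP) lies midway between the tips of the shut fingers; the grasp point (between the pads) lies 19 mm behind it; z points along the fingers, y is the line along which they close (so a half turn about z gives the same grasp; the last joint's range is limited). The gripper opens to 92 mm and grips with 3 to 60 N. Pads are 19 mm wide; open, the fingers measure 130 mm over their backs; the gripper's body (75 mm by 190 mm) begins 47 mm behind the grasp point.
Start: joints at [1.087, 0.434, 0.025, 1.573, -0.012, 1.134, -0.075], TCP at [0.232, -0.58, 0.227] pointing down, gripper open.
Joint ranges: [-2.62, 2.62], [-0.44, 2.09], [-1.27, 1.32], [0.08, 2.57], [-1.32, 4.46], [0.12, 2], [-2.74, 2.74]. Speed limits (rad/s): [2.22, 2.22, 3.01, 3.01, 3.14, 3.14, 3.14].

## Interface

Orientations are given as a rotation vector (axis times angle).
In Python, from cell import arm gives the robot as it stands.
- The arm moves only by the tool carry_out, never from a script. Its arguments are lists of equal length, an entry for each row: "claw": the finger opening in cm, from 0 to 9.18; "delta_pos": the shift along the tool's x, y, z in cm, a list of three; "angular": the turn, a rotation vector about the tool's x, y, z in rad, a list of three. In form: {"claw": [claw, ...], "delta_pos": [[dx, dy, dz], ...], "angular": [[ax, ay, az], ...]}. A call has 1 to 20 rows; each row shifts and turns the commanded pose from where the row before left it, along the tool's axes as they then stand; what a row does not reach is not made up. A row lasts 1/10 s, in which the tool goes at most 50 mm and 8.59 degrees, less where a joint would pass 70% of its speed; a pose out of reach is approached as far as the arm can. A call with a gripper value outside its range is refused whole. The fingers move at their own pace and stop on an object; "force" is the grip in N (left out, the last holds). Time passes only in rows, so rows that do not move let the fingers close. It gives the time, the measured TCP pose, the force, the opening and the grip force at its end, in the units of the state.
- arm.observe(): the state, without advancing time (a new reading comes with each control period).
- arm.get_image(name): name is "scene" or "top" or "wrist"; returns a dict with "frame" (400x640x3 uint8, red, green, blue), "mtx" (3x3 intrinsics, pixels), "T" (4x4, takes a point from camera to world coordinates). Camera axes: x right, y down, z forward; pixel columns grow to the right and rows downward; lengths in m; the calibration is good to about 2 mm. A picture is of the moment at which its call begins. There is no depth.
- arm.sign_off(): hands the job in; it is judged then, once.
Trained networks look in a picture, given as the dict that the camera call returned (one of the last four; its "shot" number tells which), for a name from the list of things; names that differ only in an ending like _2 or _b are one class to them, and where a whole thing is asked for, a point or a joint stands for the part that bears it (a point fixed in the world has none). Each returns a list of dicts, best first, with "conf" (0 to 1); they miss things now and then, are a little off and sometimes report something else, mostly with a low value. They report only what shows in the picture. A call takes as long as a camera call. They do not tell look-alikes from the thing itself.
- arm.look_for(label, picture): "centre" ([column, row] as shares, 0 to 1, of the picture: columns of its width, rows of its height, amid what is visible of it).
- arm.trace(label, picture): "region" (400x640 bool, what is visible of it) and "centre" ([column, row] as shares, 0 to 1, of the picture: columns of its width, rows of its height, amid what is visible of it).
- arm.place_of(label, picture): "centre" ([column, row] as shares, 0 to 1, of the picture: columns of its width, rows of its height: a listed point, or the origin of a listed thing).
The state is a dict: "clock": time; "joints": joint angles; "dq": joint speeds; "joint_efforts": joint torques, N m; "position": TCP position; "ee_rot": TCP orientation; "force": force on the tool from outside, world axes, zero at the start; "ft_torque": the same for the moment, N m; "width": opening from 0.0 (shut) to 1.0 (fully open); "gripper_force": force on a finger pad.
Only numpy, scipy, OpenCV 4.12 (cv2) and the standard library are available. Lean on these libraries where they do the work, as an engineer would, in place of code of your own. Each camera call takes 0.05 s, during which the arm holds its last target. There are 200 camera calls.

## Task

Put the washed burner parts back on the hob: rebuild the large burner first and then the small one, each time setting the ring-shaped crown over its matching seat and then the matching cap on the crown, so that every part sits flat, upright and fully down over its locating boss. Let go of each part before taking the next, and leave the mug, the bottle and the brush where they are.

Things in the scene. Friction and masses are not known exactly. Their poses are not given: they have to be found in the camera images.
- seat_large: larger of two burner seats fixed on the white hob plate, each amid a grey printed circle, 190 mm apart: dark steel disc 58 mm across, 4 mm high, with a brass boss in its middle, 35 mm across at its foot tapering to 30 mm, tip 13 mm above the plate. Origin: centre of the disc's underside, on the plate (8 mm above the counter); z up. Which seat is nearer the robot varies
- crown_large: larger burner crown: aluminium ring, 62 mm outside, 42 mm through hole, 22 mm high, about 120 g, dark slots round its upper edge, lying slots up on the light grey mat (4 mm thick, beside the hob). Origin: centre of underside, z up. Seated, it surrounds the large seat's boss (3.5 mm play all round) and rests on its disc, origin 4 mm above the seat's
- cap_large: larger burner cap: dark steel disc 67 mm across, 9.5 mm thick, on a boss 7 mm high, 35 mm across tapering to 30 mm; about 200 g; stands boss down on the light grey mat. Origin: centre of the boss's underside, z up. Seated, the boss is in the large crown's hole (3.5 mm play all round), the disc on the crown's top, origin 15 mm above the crown's, 19 mm above the seat's
- seat_small: smaller of two burner seats fixed on the white hob plate, each amid a grey printed circle, 190 mm apart: dark steel disc 42 mm across, 4 mm high, with a brass boss in its middle, 21 mm across at its foot tapering to 16 mm, tip 13 mm above the plate. Origin: centre of the disc's underside, on the plate (8 mm above the counter); z up. Which seat is nearer the robot varies
- crown_small: smaller burner crown: aluminium ring, 46 mm outside, 28 mm through hole, 22 mm high, about 60 g, dark slots round its upper edge, lying slots up on the light grey mat (4 mm thick, beside the hob). Origin: centre of underside, z up. Seated, it surrounds the small seat's boss (3.5 mm play all round) and rests on its disc, origin 4 mm above the seat's
- cap_small: smaller burner cap: dark steel disc 51 mm across, 9.5 mm thick, on a boss 7 mm high, 21 mm across tapering to 16 mm; about 110 g; stands boss down on the light grey mat. Origin: centre of the boss's underside, z up. Seated, the boss is in the small crown's hole (3.5 mm play all round), the disc on the crown's top, origin 15 mm above the crown's, 19 mm above the seat's
- mug: bystander: white mug, 76 mm across, 85 mm high, handle to one side, standing beyond the mat's far edge. Origin: centre of its underside
- soap: bystander: green bottle, 58 mm across, 130 mm high, standing beyond the mat's far edge. Origin: centre of its underside
- brush: bystander: small brush, 180 mm long, lying crosswise on the counter before the mat's near edge. Origin: on its underside; x axis along it, handle to -x
Things that resemble listed ones, but are neither listed nor needed, are in the scene too. Leave any red look-alike of the cap_large alone. What is shaped like the crown_large but blue is not meant.

How it is judged:
By the outcome, as a careful person would: the job done as asked, in the order asked, and still so for the second after the job is handed in, with the robot touching nothing.
It also fails if it takes over 112 s, if anything falls off the work surface, if the arm or the gripper's body presses on something with over 40 N, if the wrist force passes 120 N, or if a joint passes its speed limit or range.

## Working session

There is one attempt and no reset: what is moved stays moved. The work goes in short steps, Python scripts to look and compute and a tool call to move; the robot and the scene stay as the last step left them, time stands still between calls to the robot, and variables do not carry over. Pictures are saved under pics/ and viewed, at most 14 in all, crops included, and the job is handed in when it is done.

Besides the shell and the picture viewer there is one more tool, called after "Call:" by a JSON object that holds its "name" and its "arguments", one argument or row to a line. carry_out: Moves the arm, as the interface text tells. Its arguments: {"type":"object","properties":{"claw":{"type":"array","items":{"type":"number"}},"delta_pos":{"type":"array","items":{"type":"array","items":{"type":"number"}}},"angular":{"type":"array","items":{"type":"array","items":{"type":"number"}}},"force":{"type":"number"}},"required":["claw","delta_pos","angular"]}

```bash
ls; mkdir -p pics
python3 - <<'E'
from cell import arm
import cv2,numpy as np
s=arm.observe();print({k:np.round(v,3).tolist() for k,v in s.items()})
P={n:arm.get_image(n) for n in("scene","top","wrist")}
for n,p in P.items():
    cv2.imwrite(f"pics/{n}0.png",p["frame"][:,:,::-1]); print(n,np.round(p["mtx"],1).tolist(),np.round(p["T"],3).tolist())
for l in "seat_large crown_large cap_large seat_small crown_small cap_small mug soap brush".split():
    for n in("scene","top"):
        print(l,n,[(np.round(np.array(d["centre"])*[640,400],1).tolist(),round(d["conf"],2)) for d in arm.place_of(l,P[n])])
print(arm.observe()["clock"])
E
```

```text
pics
{'clock': 0.0, 'joints': [1.087, 0.435, 0.025, 1.574, -0.012, 1.134, -0.075], 'dq': [0.001, -0.001, 0.002, 0.0, -0.001, -0.0, 0.002], 'joint_efforts': [-0.002, -66.785, 0.985, -31.446, -0.06, 0.043, 0.0], 'position': [0.232, -0.58, 0.226], 'ee_rot': [-3.083, -0.594, 0.001], 'force': [0.512, 0.383, 0.773], 'ft_torque': [-0.01, -0.021, -0.009], 'gripper_force': 0.0, 'width': 0.998}
scene [[425.8, 0.0, 316.3], [0.0, 425.8, 197.9], [0.0, 0.0, 1.0]] [[-0.09, 0.55, -0.83, 1.393], [0.996, 0.048, -0.077, 0.028], [-0.002, -0.834, -0.552, 0.657], [0.0, 0.0, 0.0, 1.0]]
top [[467.7, 0.0, 317.0], [0.0, 467.7, 197.8], [0.0, 0.0, 1.0]] [[0.024, -0.992, 0.126, 0.391], [-1.0, -0.024, -0.0, -0.035], [0.003, -0.126, -0.992, 1.097], [0.0, 0.0, 0.0, 1.0]]
wrist [[301.5, 0.0, 318.0], [0.0, 301.5, 201.3], [0.0, 0.0, 1.0]] [[0.372, -0.898, -0.235, 0.295], [-0.928, -0.36, -0.094, -0.556], [-0.001, 0.253, -0.967, 0.383], [0.0, 0.0, 0.0, 1.0]]
seat_large scene [([419.3, 264.1], 0.91), ([233.9, 236.2], 0.53)]
seat_large top [([222.3, 138.9], 0.56)]
crown_large scene [([175.4, 227.3], 0.93), ([236.4, 232.7], 0.76), ([232.1, 270.7], 0.23)]
crown_large top [([476.4, 183.0], 0.7)]
cap_large scene [([309.1, 202.2], 0.67)]
cap_large top [([334.2, 237.7], 0.78), ([419.3, 316.6], 0.73)]
seat_small scene [([410.8, 212.8], 0.51), ([292.7, 235.3], 0.35)]
seat_small top [([220.6, 218.0], 0.74)]
crown_small scene [([250.9, 199.9], 0.78)]
crown_small top [([403.7, 235.6], 0.73)]
cap_small scene [([292.5, 234.4], 0.69), ([417.9, 264.8], 0.69)]
cap_small top [([347.0, 179.9], 0.78), ([333.7, 240.7], 0.48)]
mug scene [([231.4, 271.5], 0.6)]
mug top [([394.1, 122.9], 0.55)]
soap scene [([287.7, 270.9], 0.77)]
soap top [([347.5, 128.6], 0.71)]
brush scene [([275.2, 183.6], 0.7)]
brush top [([382.2, 278.0], 0.79), ([394.2, 124.0], 0.4)]
1.05
```

View pics/scene0.png

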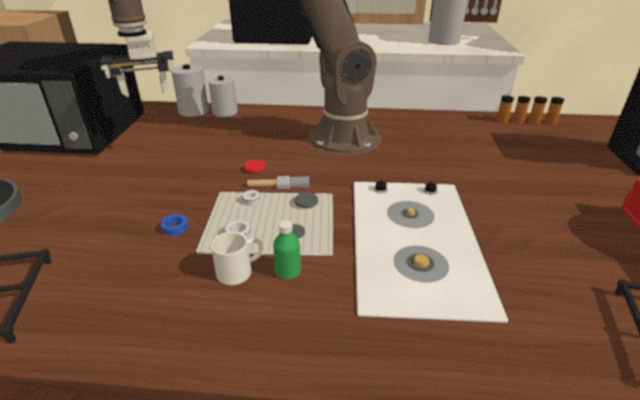

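View pics/top0.png

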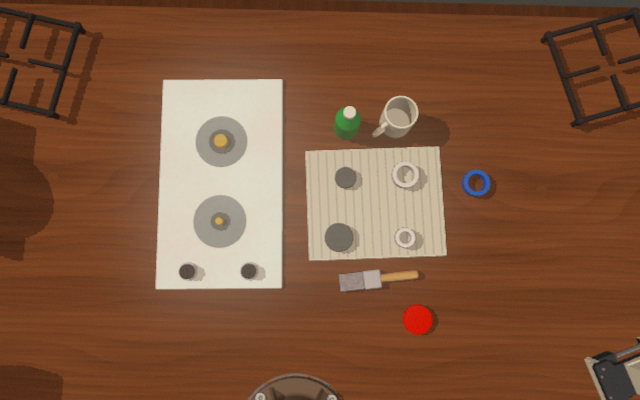

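```bash
cat > h.py <<'E'
from cell import arm
import cv2,numpy as np
from scipy.spatial.transform import Rotation as R
def ray(p,uv):
    d=np.linalg.solve(p["mtx"],[uv[0],uv[1],1.]); return p["T"][:3,3],p["T"][:3,:3]@d
def onz(p,uv,z):
    o,d=ray(p,uv); return o+d*(z-o[2])/d[2]
def tri(obs):
    A=np.zeros((3,3));b=np.zeros(3);L=[]
    for p,uv in obs:
        o,d=ray(p,uv);d=d/np.linalg.norm(d);M=np.eye(3)-np.outer(d,d);A+=M;b+=M@o;L.append((M,o))
    x=np.linalg.solve(A,b);return x,max(np.linalg.norm(M@(x-o)) for M,o in L)
def proj(p,X):
    c=np.linalg.inv(p["T"])@np.append(X,1);u=p["mtx"]@c[:3];return u[:2]/u[2]
def place(l,p): return [(np.array(d["centre"])*[640,400],d["conf"]) for d in arm.place_of(l,p)]
def tool(X,z=None):
    "shift in cm in tool axes to bring TCP to X (x,y,z)"
    s=arm.observe();return R.from_rotvec(s["ee_rot"]).inv().apply(np.array(X)-s["position"])*100
E
python3 - <<'E'
from h import *
t=arm.get_image("top");s=arm.get_image("scene")
T=dict(seat_large=((222,139),(419,264),.008),crown_large=((404.5,177),(236,233),.004),cap_large=((335,238),(308,202),.004),seat_small=((220.6,218),(410.8,213),.008),crown_small=((403.7,236),(251,200),.004),cap_small=((347,180),(292.5,234.5),.004),mug=((394,123),(231.4,271.5),0),soap=((347.5,128.6),(287.7,270.9),0),brush=((382,278),(275,183.6),0))
for l,(a,b,z) in T.items():
    x,r=tri([(t,a),(s,b)]);print(l,x.round(3),round(r,4),onz(t,a,z).round(3),onz(s,b,z).round(3))
print(R.from_rotvec(arm.observe()["ee_rot"]).as_matrix().round(3).tolist())
# wrist camera in tool frame
w=arm.get_image("wrist");o=arm.observe();Tt=np.eye(4);Tt[:3,:3]=R.from_rotvec(o["ee_rot"]).as_matrix();Tt[:3,3]=o["position"]
print((np.linalg.inv(Tt)@w["T"]).round(4).tolist())
E
```

```text
seat_large [0.664 0.193 0.009] 0.0019 [0.665 0.195 0.008] [0.664 0.191 0.008]
crown_large [ 0.585 -0.244  0.004] 0.0023 [ 0.584 -0.241  0.004] [ 0.585 -0.246  0.004]
cap_large [ 0.436 -0.081  0.006] 0.0019 [ 0.436 -0.079  0.004] [ 0.433 -0.083  0.004]
seat_small [0.475 0.188 0.014] 0.001 [0.476 0.189 0.008] [0.467 0.191 0.008]
crown_small [ 0.444 -0.239  0.009] 0.0002 [ 0.444 -0.239  0.004] [ 0.437 -0.241  0.004]
cap_small [ 0.574 -0.106  0.   ] 0.0007 [ 0.574 -0.105  0.004] [ 0.579 -0.106  0.004]
mug [ 0.717 -0.22   0.001] 0.0035 [ 0.716 -0.217  0.   ] [ 0.716 -0.224  0.   ]
soap [ 0.7   -0.102 -0.003] 0.0022 [ 0.7   -0.104  0.   ] [ 0.703 -0.1    0.   ]
brush [ 0.347 -0.19   0.004] 0.0001 [ 0.346 -0.19   0.   ] [ 0.34  -0.191  0.   ]
[[0.928, 0.372, 0.0], [0.372, -0.928, -0.0], [-0.0, 0.0, -1.0]]
[[0.0003, -0.9674, -0.2532, 0.0671], [1.0, 0.0001, 0.0008, 0.0011], [-0.0007, -0.2532, 0.9674, -0.157], [0.0, 0.0, 0.0, 1.0]]
```

Call:
{"name": "carry_out", "arguments": {
  "claw": [9,9,9,9,9,9,9,9,9,9,9,9,9,9,9,9,9],
  "delta_pos": [
    [3.77,-1.5,0.63],
    [3.77,-1.5,0.63],
    [3.77,-1.5,0.63],
    [3.77,-1.5,0.63],
    [3.77,-1.5,0.63],
    [3.77,-1.5,0.63],
    [3.77,-1.5,0.63],
    [3.77,-1.5,0.63],
    [3.77,-1.5,0.63],
    [3.77,-1.5,0.63],
    [3.77,-1.5,0.63],
    [3.77,-1.5,0.63],
    [0,0,0],
    [0,0,0],
    [0,0,0],
    [0,0,0],
    [0,0,0]
  ],
  "angular": [
    [0,0,0],
    [0,0,0],
    [0,0,0],
    [0,0,0],
    [0,0,0],
    [0,0,0],
    [0,0,0],
    [0,0,0],
    [0,0,0],
    [0,0,0],
    [0,0,0],
    [0,0,0],
    [0,0,0.127],
    [0,0,0.127],
    [0,0,0.127],
    [0,0,0],
    [0,0,0]
  ],
  "force": 20
}}

```text
clock: 2.9
position: [0.5854, -0.245, 0.1511]
ee_rot: [3.141, 0.006, -0.0]
force: [0.1, 0.4, -1.1]
width: 0.979
gripper_force: 0.0
```

Run:
```python
from h import *
w=arm.get_image("wrist");cv2.imwrite("pics/w1.png",w["frame"][:,:,::-1])
H=dict(crown_large=.004,cap_large=.004,crown_small=.004,cap_small=.004)
for l,z in H.items():
    for uv,c in place(l,w): print(l,uv.round(1),round(c,2),onz(w,uv,z).round(4))
    for d in arm.trace(l,w)[:2]:
        m=d["region"].astype(np.uint8);ct=max(cv2.findContours(m,0,1)[0],key=cv2.contourArea);print("   trace",round(d["conf"],2),np.round(cv2.fitEllipse(cv2.convexHull(ct))[0],1),np.round(cv2.fitEllipse(cv2.convexHull(ct))[1],1))
```

```text
crown_large [313.6 189.1] 0.78 [ 0.5864 -0.242   0.004 ]
crown_large [468.4 199.4] 0.77 [ 0.576  -0.4032  0.004 ]
   trace 0.65 [313.4 192.7] [64.1 65. ]
crown_small [314.8 312.3] 0.86 [ 0.441  -0.2434  0.004 ]
   trace 0.93 [312.5 309.3] [24.5 37.7]
cap_small [181.4 198. ] 0.8 [ 0.5764 -0.1046  0.004 ]
   trace 0.75 [175.4 200.4] [49.3 53. ]
   trace 0.65 [312.9 192.6] [63.1 64.5]
```

View pics/w1.png

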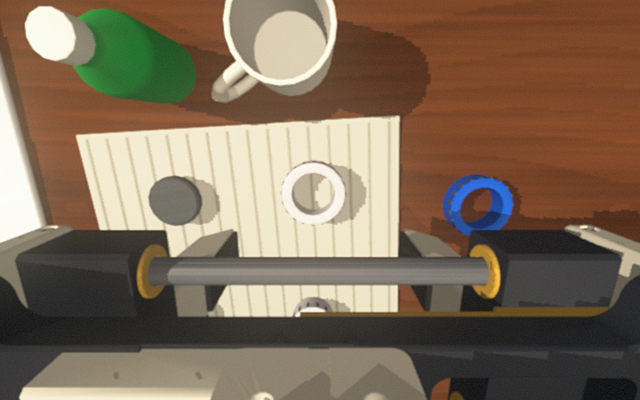

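```bash
cat >> h.py <<'E'
from scipy.optimize import least_squares
# silhouettes: (radius, z0, z1) above origin
D=dict(crown_large=(.031,0,.022),crown_small=(.023,0,.022),cap_large=(.0335,.007,.0165),cap_small=(.0255,.007,.0165),seat_large=(.029,0,.004),seat_small=(.021,0,.004))
A=np.linspace(0,2*np.pi,60,endpoint=False)
def sil(p,l,x,y,z):
    r,a,b=D[l];pts=np.array([proj(p,[x+r*np.cos(t),y+r*np.sin(t),z+h]) for h in(a,b) for t in A],np.float32)
    return cv2.fitEllipse(cv2.convexHull(pts))
def ell(m):
    ct=max(cv2.findContours(m.astype(np.uint8),0,cv2.CHAIN_APPROX_NONE)[0],key=cv2.contourArea)
    return cv2.fitEllipse(cv2.convexHull(ct))
def fit(p,l,e,z,x0):
    q=least_squares(lambda v:np.subtract(sil(p,l,v[0],v[1],z)[0],e[0]),x0[:2],x_scale=.01,diff_step=1e-3);s=sil(p,l,*q.x,z)
    return q.x,np.mean(s[1]),np.mean(e[1])+1
def near(p,l,x0,z):
    "trace of l nearest to x0 -> fitted xy, predicted and seen size, raw place_of"
    u=proj(p,[*x0[:2],z+.01]);out=[]
    for d in arm.trace(l,p):
        e=ell(d["region"])
        if np.hypot(*np.subtract(e[0],u))<25: out.append((*[np.round(v,4) for v in fit(p,l,e,z,x0)],np.round(e[0],1),round(d["conf"],2)))
    pl=[(onz(p,uv,z).round(4),round(c,2)) for uv,c in place(l,p) if np.hypot(*(uv-u))<25]
    return out,pl
E
python3 - <<'E'
from h import *
w=arm.get_image("wrist");print(near(w,"crown_large",(.585,-.243),.004));print(near(w,"cap_small",(.574,-.105),.004))
E
```

```text
([(array([ 0.5859, -0.242 ]), np.float64(64.927), np.float64(65.5574), array([313.2, 192.5]), 0.94)], [])
([(array([ 0.5767, -0.1041]), np.float64(53.4129), np.float64(53.3017), array([175.2, 200.6]), 0.72)], [(array([ 0.5776, -0.1063,  0.004 ]), 0.77)])
```

Call:
{"name": "carry_out", "arguments": {
  "claw": [9,9,9,9],
  "delta_pos": [
    [0,0,2.5],
    [0,0,2.5],
    [0,0,0],
    [0,0,0]
  ],
  "angular": [
    [0,0,0],
    [0,0,0],
    [0,0,0],
    [0,0,0]
  ]
}}

```text
clock: 4.0
position: [0.5853, -0.245, 0.1013]
ee_rot: [-3.141, 0.0, 0.001]
force: [0.6, 0.5, 0.2]
width: 0.982
gripper_force: 0.0
```

Run:
```python
from h import *
w=arm.get_image("wrist");o,pl=near(w,"crown_large",(.585,-.243),.004);print(o,pl,arm.observe()["position"])
cv2.imwrite("pics/w2.png",w["frame"][:,:,::-1])
```

```text
[(array([ 0.5858, -0.242 ]), np.float64(77.7478), np.float64(78.3366), array([312.5, 206. ]), 0.87)] [] [ 0.58630497 -0.2453679   0.10260872]
```

View pics/w2.png

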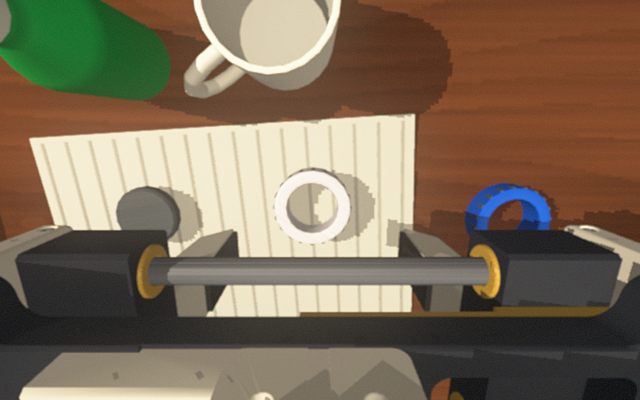

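Call:
{"name": "carry_out", "arguments": {
  "claw": [9,9,9,9,9,9,5,5,5,5,5,5,5,5,5,5],
  "delta_pos": [
    [0.05,-0.3,2],
    [0,0,2.5],
    [0,0,2.5],
    [0,0,1.4],
    [0,0,1],
    [0,0,0],
    [0,0,0],
    [0,0,0],
    [0,0,0],
    [0,0,0],
    [0,0,0],
    [0,0,0],
    [0,0,0],
    [0,0,0],
    [0,0,0],
    [0,0,0]
  ],
  "angular": [
    [0,0,0],
    [0,0,0],
    [0,0,0],
    [0,0,0],
    [0,0,0],
    [0,0,0],
    [0,0,0],
    [0,0,0],
    [0,0,0],
    [0,0,0],
    [0,0,0],
    [0,0,0],
    [0,0,0],
    [0,0,0],
    [0,0,0],
    [0,0,0]
  ],
  "force": 20
}}

```text
clock: 5.75
position: [0.5863, -0.2419, 0.0078]
ee_rot: [3.142, -0.0, 0.001]
force: [-1.2, 1.3, 6.9]
width: 0.681
gripper_force: 20.0
```

Call:
{"name": "carry_out", "arguments": {
  "claw": [5,5,5,5,5,5,5,5,5,5,5,5,5,5,5,5],
  "delta_pos": [
    [0,0,-2],
    [0,0,-4],
    [0,0,-4],
    [0,0,-4],
    [0,-4,0],
    [0.2,-4,0],
    [0.2,-4,0],
    [0.2,-4,0],
    [0.2,-4,0],
    [0.2,-4,0],
    [0.2,-4,0],
    [0.2,-4,0],
    [0,-4,0],
    [0,-4,0],
    [0,-3.2,0],
    [0,0,0]
  ],
  "angular": [
    [0,0,0],
    [0,0,0],
    [0,0,0],
    [0,0,0],
    [0,0,0],
    [0,0,0],
    [0,0,0],
    [0,0,0],
    [0,0,0],
    [0,0,0],
    [0,0,0],
    [0,0,0],
    [0,0,0],
    [0,0,0],
    [0,0,0],
    [0,0,0]
  ]
}}

```text
clock: 7.35
position: [0.5986, 0.1969, 0.1468]
ee_rot: [-3.138, -0.012, 0.001]
force: [-0.6, 0.2, -2.1]
width: 0.678
gripper_force: 20.0
```

Run:
```python
from h import *
w=arm.get_image("wrist")
for l,x in(("seat_large",(.664,.193)),("seat_small",(.475,.189))):print(l,near(w,l,x,.008))
o=arm.observe();print(o["position"],o["force"],o["width"])
x=o["position"];print(near(w,"crown_large",x,x[2]-.0035))
cv2.imwrite("pics/w3.png",w["frame"][:,:,::-1])
```

```text
seat_large ([(array([0.6569, 0.1935]), np.float64(62.2552), np.float64(63.1585), array([321. , 131.6]), 0.64)], [(array([0.6549, 0.193 , 0.008 ]), 0.66)])
seat_small ([], [])
[0.60026294 0.18796604 0.14698309] [ 0.97250046  0.04061772 -1.23039409] 0.6796554924511515
([(array([0.6015, 0.1949]), np.float64(124.2404), np.float64(115.6533), array([319.1, 249.7]), 0.65)], [])
```

View pics/w3.png

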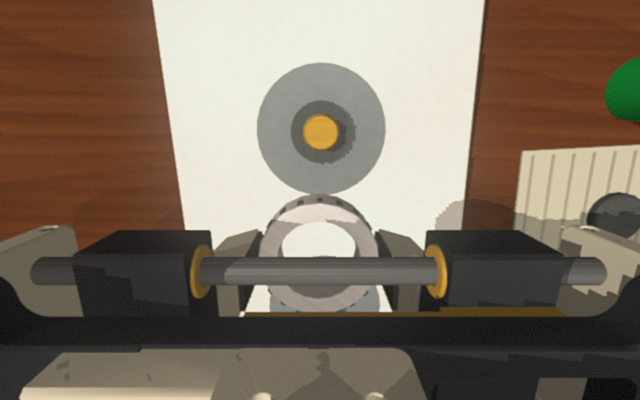

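```bash
cat >> h.py <<'E'
def brass(p,x0,R=40,ztop=.021):
    u=proj(p,[*x0[:2],ztop]);h=cv2.cvtColor(p["frame"],cv2.COLOR_RGB2HSV);m=((h[...,0]>10)&(h[...,0]<30)&(h[...,1]>130)&(h[...,2]>70)).astype(np.uint8)
    yy,xx=np.mgrid[:400,:640];m&=(np.hypot(xx-u[0],yy-u[1])<R).astype(np.uint8)
    e=ell(m);return e[0],e[1],onz(p,e[0],ztop).round(4)
E
python3 - <<'E'
from h import *
P=[]
for n in("wrist","top","scene"):
    w=arm.get_image(n);b=brass(w,(.66,.193),40 if n=="wrist" else 12);P.append((w,b[0]));print(n,b)
    if n!="scene":print(near(w,"seat_large",(.66,.193),.008))
print(tri(P[:2]),tri(P))
o=arm.observe();print(o["position"],o["ee_rot"],o["force"],o["width"],o["clock"])
E
```

```text
wrist ((310.0676574707031, 133.7708740234375), (34.87990188598633, 35.97380828857422), array([0.6578, 0.1938, 0.021 ]))
([(array([0.6571, 0.1932]), np.float64(62.0413), np.float64(62.6243), array([310.9, 133.4]), 0.6)], [(array([0.6557, 0.1945, 0.008 ]), 0.84)])Traceback (most recent call last):
  File "<stdin>", line 4, in <module>
  File "h.py", line 43, in brass
    e=ell(m);return e[0],e[1],onz(p,e[0],ztop).round(4)
  File "h.py", line 28, in ell
    return cv2.fitEllipse(cv2.convexHull(ct))
           ~~~~~~~~~~~~~~^^^^^^^^^^^^^^^^^^^^
cv2.error: OpenCV(4.12.0) /io/opencv/modules/imgproc/src/shapedescr.cpp:361: error: (-201:Incorrect size of input array) There should be at least 5 points to fit the ellipse in function 'fitEllipseNoDirect'
```

Call:
{"name": "carry_out", "arguments": {
  "claw": [5,5,5,5],
  "delta_pos": [
    [3,0,0],
    [2,0,0],
    [0,0,0],
    [0,0,0]
  ],
  "angular": [
    [0,0,0],
    [0,0,0],
    [0,0,0],
    [0,0,0]
  ]
}}

```text
clock: 8.3
position: [0.6498, 0.1897, 0.1467]
ee_rot: [3.141, -0.001, -0.001]
force: [-0.4, 0.8, -1.7]
width: 0.676
gripper_force: 20.0
```

Run:
```python
from h import *
w=arm.get_image("wrist");o=arm.observe()
print(brass(w,(.66,.193)),near(w,"seat_large",(.66,.193),.008));cv2.imwrite("pics/w4.png",w["frame"][:,:,::-1])
print(o["position"],o["ee_rot"])
```

```text
((312.0614318847656, 184.73585510253906), (31.574260711669922, 34.06703186035156), array([0.6597, 0.1938, 0.021 ])) ([(array([0.658 , 0.1932]), np.float64(58.5047), np.float64(59.2222), array([312.8, 183.7]), 0.56)], [(array([0.6569, 0.1913, 0.008 ]), 0.71)])
[0.64929552 0.18992737 0.14679689] [ 3.14148760e+00 -3.79981264e-04 -1.64742308e-03]
```

View pics/w4.png

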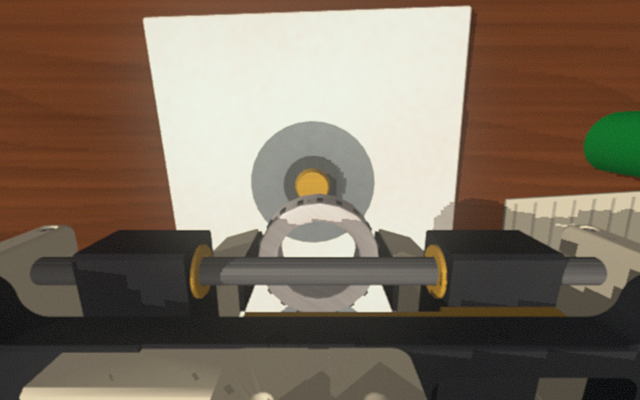

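Run:
```python
from h import *
P=[]
for n,u in(("top",(221,141)),("scene",(420,262))):
    w=arm.get_image(n);f=w["frame"].astype(int)
    c=f[u[1]-12:u[1]+13,u[0]-12:u[0]+13];m=(c[...,0]-c[...,2]>45)
    yy,xx=np.nonzero(m);uv=(xx.mean()+u[0]-12,yy.mean()+u[1]-12);P.append((w,uv));print(n,m.sum(),np.round(uv,1),onz(w,uv,.021).round(4))
    if n=="top":
        for x in ((.6578,.1935),):print(proj(w,[*x,.021]).round(1))
        for r in m.astype(int)[::1]:print("".join(map(str,r)))
print(tri(P))
```

```text
top 118 [222.4 141.9] [0.6542 0.1908 0.021 ]
[221.3 140.4]
0000000000000000000000000
0000000000000000000000000
0000000000000000000000110
0000000000000000000000110
0000000000000000000000010
0000000000000000000000011
0000000000000000000000011
0000000000000000000000000
0000000000000000000000000
0000000000001111111000000
0000000000011111111000000
0000000000111111111100000
0000000011111111111100000
0000001111111111111100000
0000011111111111111000000
0000011111111111111000000
0000001111111111110000000
0000000111111111100000000
0000000011111111000000000
0000000000000000000000000
0000000000000000000000000
0000000000000000000000000
0000000000000000000000000
0000000000000000000000000
0000000000000000000000000
scene 174 [421.3 260.3] [0.6655 0.194  0.021 ]
(array([0.65637413, 0.19435353, 0.01268711]), np.float64(0.001808996234390473))
```

Call:
{"name": "carry_out", "arguments": {
  "claw": [5,5,5,5,5,5,5],
  "delta_pos": [
    [0.8,-0.36,0],
    [0,0,3],
    [0,0,4],
    [0,0,3],
    [0,0,1.1],
    [0,0,0],
    [0,0,0]
  ],
  "angular": [
    [0,0,0],
    [0,0,0],
    [0,0,0],
    [0,0,0],
    [0,0,0],
    [0,0,0],
    [0,0,0]
  ]
}}

```text
clock: 9.25
position: [0.6591, 0.194, 0.0375]
ee_rot: [-3.141, 0.0, -0.003]
force: [0.1, 0.6, -1.2]
width: 0.681
gripper_force: 20.0
```

Run:
```python
from h import *
S=[]
for i in range(4):
    w=arm.get_image("wrist");o=arm.observe();S.append(np.r_[o["position"],o["ee_rot"],o["force"]])
print(np.mean(S,0).round(4));cv2.imwrite("pics/w5.png",w["frame"][:,:,::-1])
```

```text
[ 6.5940e-01  1.9400e-01  3.8100e-02 -3.1406e+00  5.0000e-04 -4.6000e-03
 -4.9300e-02 -5.2900e-02 -8.6510e-01]
```

View pics/w5.png

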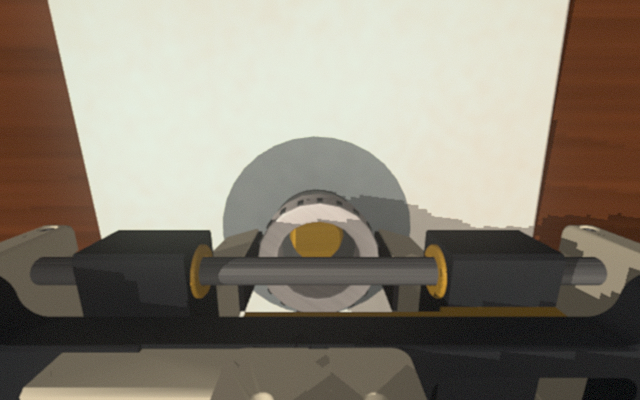

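Run:
```python
from h import *
w=arm.get_image("wrist");f=w["frame"].astype(int)
m=(f[...,0]-f[...,2]>70);m[:200]=0;m[257:]=0;m[:,:270]=0;m[:,370:]=0
yy,xx=np.nonzero(m);print(xx.min(),xx.max(),yy.min(),yy.max())
for c,t in((.66,.193),):
    pass
L=onz(w,(xx.min(),245),.021);Rr=onz(w,(xx.max()+1,245),.021);T=onz(w,(np.median(xx[yy==yy.min()]),yy.min()),.021)
print(L,Rr,(L+Rr)/2,"x centre from top edge",T[0]-.015)
# widest row gives x of centre
ws=[(r,np.ptp(xx[yy==r])) for r in range(yy.min(),yy.max()+1)];print(ws)
# crown hole/outer columns
row=f[240,250:390].sum(1);print(row.tolist())
o=arm.observe();print(o["position"])
```

```text
290 340 222 256
[0.65323379 0.20979156 0.021     ] [0.65324021 0.17819076 0.021     ] [0.653237   0.19399116 0.021     ] x centre from top edge 0.6532247012418322
[(222, np.int64(2)), (223, np.int64(15)), (224, np.int64(25)), (225, np.int64(31)), (226, np.int64(34)), (227, np.int64(38)), (228, np.int64(42)), (229, np.int64(44)), (230, np.int64(46)), (231, np.int64(47)), (232, np.int64(48)), (233, np.int64(49)), (234, np.int64(50)), (235, np.int64(49)), (236, np.int64(49)), (237, np.int64(50)), (238, np.int64(50)), (239, np.int64(49)), (240, np.int64(49)), (241, np.int64(48)), (242, np.int64(47)), (243, np.int64(47)), (244, np.int64(46)), (245, np.int64(45)), (246, np.int64(44)), (247, np.int64(43)), (248, np.int64(41)), (249, np.int64(40)), (250, np.int64(39)), (251, np.int64(37)), (252, np.int64(35)), (253, np.int64(33)), (254, np.int64(30)), (255, np.int64(28)), (256, np.int64(26))]
[308, 307, 280, 224, 155, 126, 129, 121, 138, 163, 197, 259, 351, 413, 417, 416, 414, 418, 418, 417, 420, 421, 426, 431, 416, 431, 423, 419, 426, 425, 438, 428, 393, 310, 262, 244, 248, 243, 234, 250, 271, 308, 366, 391, 390, 347, 291, 281, 278, 285, 287, 277, 281, 291, 280, 280, 288, 282, 284, 291, 280, 280, 290, 285, 290, 292, 284, 278, 287, 276, 284, 288, 285, 291, 281, 288, 275, 276, 294, 281, 298, 285, 273, 285, 286, 281, 285, 286, 287, 277, 256, 226, 191, 187, 188, 200, 195, 193, 192, 186, 178, 180, 182, 227, 319, 377, 413, 417, 418, 422, 419, 419, 429, 423, 426, 425, 433, 440, 445, 445, 449, 449, 451, 446, 394, 287, 180, 121, 109, 104, 100, 110, 136, 183, 220, 250, 262, 260, 268, 263]
[0.65887482 0.19385389 0.0375957 ]
```

Call:
{"name": "carry_out", "arguments": {
  "claw": [5,5,5,5,5,5],
  "delta_pos": [
    [0,-0.15,0],
    [0,0,0.8],
    [0,0,0.8],
    [0,0,0.4],
    [0,0,0.1],
    [0,0,0]
  ],
  "angular": [
    [0,0,0],
    [0,0,0],
    [0,0,0],
    [0,0,0],
    [0,0,0],
    [0,0,0]
  ]
}}

```text
clock: 10.1
position: [0.6574, 0.1948, 0.0155]
ee_rot: [3.141, -0.0, -0.002]
force: [-5.1, -1.6, 10.5]
width: 0.679
gripper_force: 20.0
```

Call:
{"name": "carry_out", "arguments": {
  "claw": [9,9,9,9,9,9,9,9,9,9,9],
  "delta_pos": [
    [0,0,0],
    [0,0,0],
    [0,0,0],
    [0,0,0],
    [0,0,-1],
    [0,0,-3],
    [0,0,-3],
    [0,0,-3],
    [0,0,-2],
    [0,0,0],
    [0,0,0]
  ],
  "angular": [
    [0,0,0],
    [0,0,0],
    [0,0,0],
    [0,0,0],
    [0,0,0],
    [0,0,0],
    [0,0,0],
    [0,0,0],
    [0,0,0],
    [0,0,0],
    [0,0,0]
  ]
}}

```text
clock: 11.2
position: [0.6582, 0.1951, 0.1358]
ee_rot: [-3.141, 0.0, -0.002]
force: [-1.1, -0.8, -0.5]
width: 0.979
gripper_force: 0.0
```

Run:
```python
from h import *
w=arm.get_image("wrist");o=arm.observe();print(o["position"])
print(near(w,"crown_large",(.6575,.194),.012));print(brass(w,(.6575,.194)))
cv2.imwrite("pics/w6.png",w["frame"][:,:,::-1])
```

```text
[0.6576005  0.19488428 0.13475351]
([(array([0.6564, 0.1928]), np.float64(70.2394), np.float64(71.249), array([318.9, 200.7]), 0.75)], [])
((318.3623352050781, 197.13299560546875), (32.36585998535156, 33.50902557373047), array([0.6587, 0.1933, 0.021 ]))
```

View pics/w6.png

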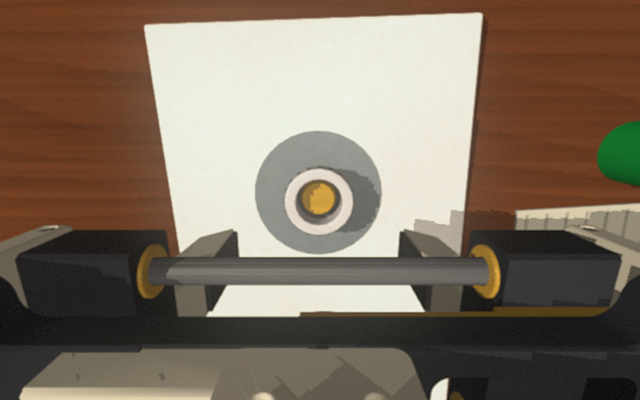

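Call:
{"name": "carry_out", "arguments": {
  "claw": [9,9,9,9,9,9,9,9,9,9,9],
  "delta_pos": [
    [-2.78,3.47,0],
    [-2.78,3.47,0],
    [-2.78,3.47,0],
    [-2.78,3.47,0],
    [-2.78,3.47,0],
    [-2.78,3.47,0],
    [-2.78,3.47,0],
    [-2.78,3.47,0],
    [0,0,1.5],
    [0,0,1.5],
    [0,0,0]
  ],
  "angular": [
    [0,0,0],
    [0,0,0],
    [0,0,0],
    [0,0,0],
    [0,0,0],
    [0,0,0],
    [0,0,0],
    [0,0,0],
    [0,0,0],
    [0,0,0],
    [0,0,0]
  ]
}}

```text
clock: 12.45
position: [0.4338, -0.0827, 0.1034]
ee_rot: [-3.141, 0.002, 0.006]
force: [-0.4, 1.2, 0.4]
width: 0.983
gripper_force: 0.0
```

```bash
cat > m.py <<'E'
import sys
from h import *
l,x,y,z=sys.argv[1],*map(float,sys.argv[2:5])
arm.get_image("wrist");arm.get_image("wrist")
for i in range(2):
    w=arm.get_image("wrist");o=arm.observe();print(near(w,l,(x,y),z),o["position"].round(4) if hasattr(o["position"],"round") else o["position"])
cv2.imwrite("pics/%s.png"%sys.argv[5],w["frame"][:,:,::-1])
E
python3 m.py cap_large .436 -.081 .004 w7
```

```text
([(array([ 0.4368, -0.09  ]), np.float64(80.0621), np.float64(78.7518), array([325.4, 202.5]), 0.81)], [(array([ 0.4384, -0.0872,  0.004 ]), 0.84)]) [ 0.4356 -0.0823  0.1052]
([(array([ 0.4369, -0.0899]), np.float64(79.7706), np.float64(80.2266), array([325.3, 203.3]), 0.58)], [(array([ 0.4346, -0.0884,  0.004 ]), 0.83)]) [ 0.436  -0.0823  0.1056]
```

View pics/w7.png

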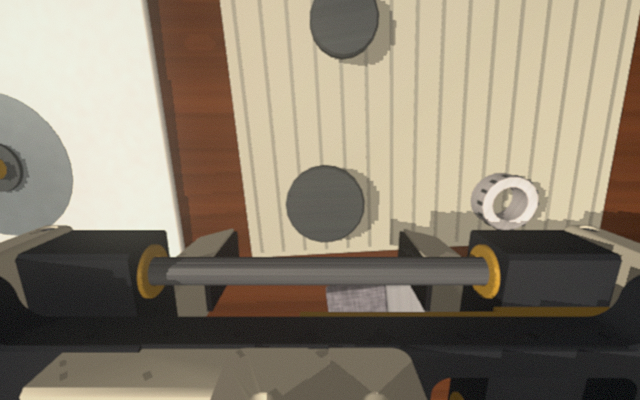

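Call:
{"name": "carry_out", "arguments": {
  "claw": [9,9,9,9,9,9,5.5,5.5,5.5,5.5,5.5,5.5,5.5,5.5],
  "delta_pos": [
    [0.1,0.57,1],
    [0,0,3],
    [0,0,3],
    [0,0,1.7],
    [0,0,1],
    [0,0,0],
    [0,0,0],
    [0,0,0],
    [0,0,0],
    [0,0,0],
    [0,0,0],
    [0,0,0],
    [0,0,0],
    [0,0,0]
  ],
  "angular": [
    [0,0,0],
    [0,0,0],
    [0,0,0],
    [0,0,0],
    [0,0,0],
    [0,0,0],
    [0,0,0],
    [0,0,0],
    [0,0,0],
    [0,0,0],
    [0,0,0],
    [0,0,0],
    [0,0,0],
    [0,0,0]
  ],
  "force": 25
}}

```text
clock: 14.25
position: [0.4371, -0.0883, 0.0088]
ee_rot: [3.141, -0.001, 0.002]
force: [-0.0, 0.0, 7.7]
width: 0.716
gripper_force: 25.0
```

Call:
{"name": "carry_out", "arguments": {
  "claw": [5.5,5.5,5.5,5.5,5.5,5.5,5.5,5.5,5.5,5.5,5.5,5.5,5.5,5.5],
  "delta_pos": [
    [0,0,-2],
    [0,0,-3],
    [0,0,-4],
    [0,0,-3],
    [2.74,-3.54,0],
    [2.74,-3.54,0],
    [2.74,-3.54,0],
    [2.74,-3.54,0],
    [2.74,-3.54,0],
    [2.74,-3.54,0],
    [2.74,-3.54,0],
    [2.74,-3.54,0],
    [0,0,0],
    [0,0,0]
  ],
  "angular": [
    [0,0,0],
    [0,0,0],
    [0,0,0],
    [0,0,0],
    [0,0,0],
    [0,0,0],
    [0,0,0],
    [0,0,0],
    [0,0,0],
    [0,0,0],
    [0,0,0],
    [0,0,0],
    [0,0,0],
    [0,0,0]
  ]
}}

```text
clock: 15.65
position: [0.6553, 0.196, 0.1271]
ee_rot: [3.141, 0.003, -0.002]
force: [-0.5, -1.1, -2.3]
width: 0.72
gripper_force: 25.0
```

Run:
```python
from h import *
S=[]
for i in range(6):
    arm.get_image("top");o=arm.observe();S.append(np.r_[o["position"],o["ee_rot"],o["force"]])
print(np.mean(S[2:],0).round(4),np.std(S[2:],0)[:3].round(4),o["width"])
w=arm.get_image("wrist");x=np.mean(S[2:],0);print(near(w,"cap_large",x,x[2]-.004));cv2.imwrite("pics/w8.png",w["frame"][:,:,::-1])
```

```text
[ 6.5550e-01  1.9330e-01  1.2820e-01  3.1407e+00 -3.0000e-03 -5.0000e-04
 -3.1220e-01  1.9400e-01 -1.9672e+00] [0.0001 0.0002 0.0002] 0.7171486203800554
([(array([0.6648, 0.1923]), np.float64(127.8288), np.float64(106.3664), array([317.8, 235.4]), 0.81)], [(array([0.6573, 0.1904, 0.1242]), 0.65)])
```

View pics/w8.png

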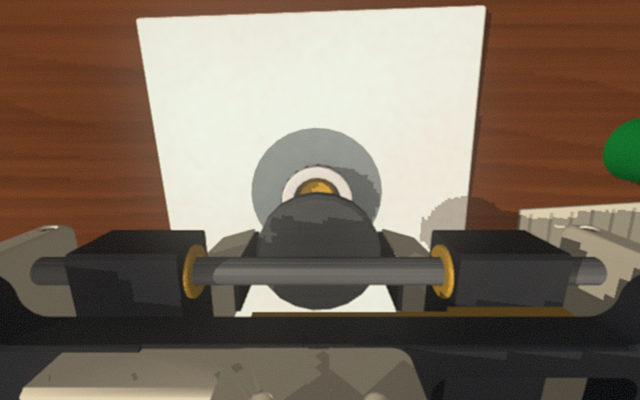

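Call:
{"name": "carry_out", "arguments": {
  "claw": [5.5,5.5,5.5,5.5,5.5,5.5,5.5,5.5],
  "delta_pos": [
    [0.1,-0.17,1],
    [0,0,3],
    [0,0,3],
    [0,0,1.5],
    [0,0,0.5],
    [0,0,0.4],
    [0,0,0.2],
    [0,0,0]
  ],
  "angular": [
    [0,0,0],
    [0,0,0],
    [0,0,0],
    [0,0,0],
    [0,0,0],
    [0,0,0],
    [0,0,0],
    [0,0,0]
  ]
}}

```text
clock: 16.9
position: [0.6576, 0.1965, 0.033]
ee_rot: [-3.141, 0.001, -0.002]
force: [0.5, -0.8, -2.2]
width: 0.717
gripper_force: 25.0
```

Call:
{"name": "carry_out", "arguments": {
  "claw": [5.5,5.5,5.5,5.5],
  "delta_pos": [
    [0,0,0.1],
    [0,0,0.05],
    [0,0,0],
    [0,0,0]
  ],
  "angular": [
    [0,0,0],
    [0,0,0],
    [0,0,0],
    [0,0,0]
  ]
}}

```text
clock: 17.3
position: [0.6575, 0.1966, 0.0319]
ee_rot: [-3.141, 0.001, -0.003]
force: [-1.7, -1.8, 4.8]
width: 0.714
gripper_force: 25.0
```

Contact at the expected height; release, rise and look.

Call:
{"name": "carry_out", "arguments": {
  "claw": [9,9,9,9,9,9,9,9,9,9,9],
  "delta_pos": [
    [0,0,0],
    [0,0,0],
    [0,0,0],
    [0,0,0],
    [0,0,-1],
    [0,0,-3],
    [0,0,-3],
    [0,0,-3],
    [0,0,0],
    [0,0,0],
    [0,0,0]
  ],
  "angular": [
    [0,0,0],
    [0,0,0],
    [0,0,0],
    [0,0,0],
    [0,0,0],
    [0,0,0],
    [0,0,0],
    [0,0,0],
    [0,0,0],
    [0,0,0],
    [0,0,0]
  ]
}}

```text
clock: 18.4
position: [0.6562, 0.1964, 0.1299]
ee_rot: [3.141, -0.0, -0.002]
force: [-0.4, 0.4, -1.2]
width: 0.978
gripper_force: 0.0
```

```bash
python3 m.py cap_large .657 .194 .027 w9
python3 - <<'E'
import cv2
a=cv2.imread('pics/w9.png');b=None
cv2.imwrite('pics/w9c.png',cv2.resize(a[130:270,220:420],(800,560)))
E
```

```text
([(array([0.6571, 0.1946]), np.float64(79.5332), np.float64(77.8415), array([318.3, 202.6]), 0.67)], [(array([0.6572, 0.1968, 0.027 ]), 0.56)]) [0.6561 0.1964 0.1295]
([(array([0.6571, 0.1946]), np.float64(79.3983), np.float64(78.7737), array([318.4, 203. ]), 0.96)], []) [0.6565 0.1965 0.1299]
```

View pics/w9c.png

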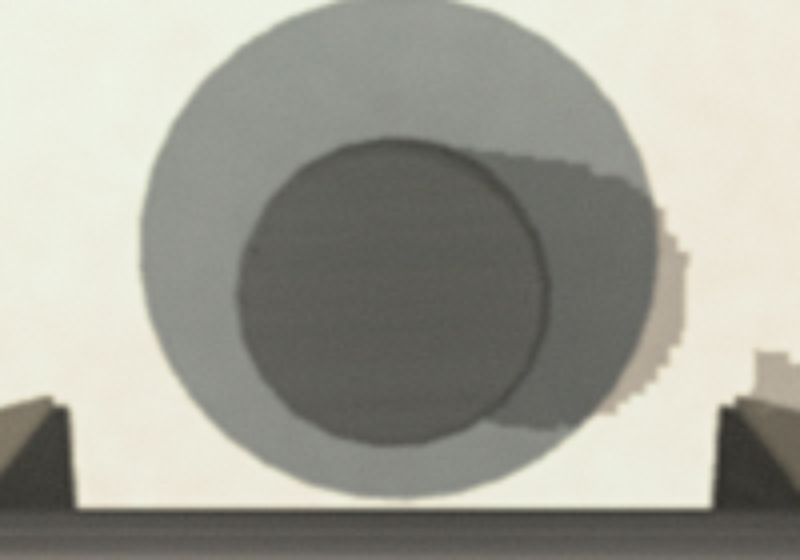

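Call:
{"name": "carry_out", "arguments": {
  "claw": [9,9,9,9,9,9,9],
  "delta_pos": [
    [-4,0,0],
    [-4,0,0],
    [-4,0,0],
    [-4,0,0],
    [-2.6,0,1],
    [0,0,0],
    [0,0,0]
  ],
  "angular": [
    [0,0,0],
    [0,0,0],
    [0,0,0],
    [0,0,0],
    [0,0,0],
    [0,0,0],
    [0,0,0]
  ]
}}

```text
clock: 19.5
position: [0.471, 0.1969, 0.1209]
ee_rot: [-3.141, -0.0, -0.001]
force: [1.3, 0.6, -0.6]
width: 0.98
gripper_force: 0.0
```

```bash
python3 m.py seat_small .472 .19 .008 w10;python3 - <<'E'
from h import *
w=arm.get_image("wrist");print(brass(w,(.47,.192),22))
cv2.imwrite('pics/w10c.png',cv2.resize(w["frame"][130:270,220:420,::-1],(800,560)))
E
```

```text
([(array([0.4675, 0.1878]), np.float64(45.5859), np.float64(44.7187), array([326.3, 203.5]), 0.79)], [(array([0.467, 0.187, 0.008]), 0.7)]) [0.4723 0.1968 0.1209]
([(array([0.4674, 0.1875]), np.float64(45.6487), np.float64(46.2773), array([326.4, 203.3]), 0.57)], [(array([0.4679, 0.1884, 0.008 ]), 0.87)]) [0.4716 0.1966 0.1206]
((325.5635070800781, 203.47654724121094), (20.80693244934082, 21.91017723083496), array([0.4697, 0.1884, 0.021 ]))
```

View pics/w10c.png

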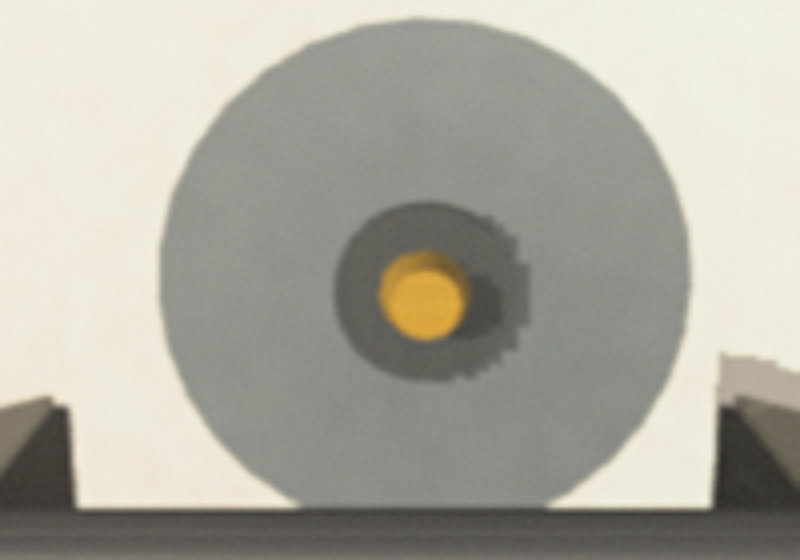

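Call:
{"name": "carry_out", "arguments": {
  "claw": [9,9,9,9,9,9,9,9,9,9,9,9,9],
  "delta_pos": [
    [-0.25,4,0],
    [-0.25,4,0],
    [-0.25,4,0],
    [-0.25,4,0],
    [-0.25,4,0],
    [-0.25,4,0],
    [-0.25,4,0],
    [-0.25,4,0],
    [-0.25,4,0],
    [-0.25,4,0],
    [-0.2,3.5,1.5],
    [0,0,0],
    [0,0,0]
  ],
  "angular": [
    [0,0,0],
    [0,0,0],
    [0,0,0],
    [0,0,0],
    [0,0,0],
    [0,0,0],
    [0,0,0],
    [0,0,0],
    [0,0,0],
    [0,0,0],
    [0,0,0],
    [0,0,0],
    [0,0,0]
  ]
}}

```text
clock: 21.25
position: [0.4432, -0.2389, 0.1052]
ee_rot: [-3.141, 0.004, 0.002]
force: [-0.5, -0.1, -1.0]
width: 0.983
gripper_force: 0.0
```

```bash
python3 m.py crown_small .443 -.241 .004 w11
```

```text
([(array([ 0.4396, -0.2409]), np.float64(57.61), np.float64(56.4485), array([320.6, 210.3]), 0.79)], [(array([ 0.4398, -0.2429,  0.004 ]), 0.85)]) [ 0.4441 -0.237   0.1058]
([(array([ 0.4392, -0.2413]), np.float64(57.5353), np.float64(57.4492), array([321.2, 211. ]), 0.64)], [(array([ 0.4417, -0.2446,  0.004 ]), 0.71)]) [ 0.4442 -0.2373  0.1059]
```

Call:
{"name": "carry_out", "arguments": {
  "claw": [9,9,9,9,9,9,3.5,3.5,3.5,3.5,3.5,3.5,3.5,3.5,3.5],
  "delta_pos": [
    [-0.48,0.2,1],
    [0,0,3],
    [0,0,3],
    [0,0,1.8],
    [0,0,1],
    [0,0,0],
    [0,0,0],
    [0,0,0],
    [0,0,0],
    [0,0,0],
    [0,0,0],
    [0,0,0],
    [0,0,0],
    [0,0,0],
    [0,0,0]
  ],
  "angular": [
    [0,0,0],
    [0,0,0],
    [0,0,0],
    [0,0,0],
    [0,0,0],
    [0,0,0],
    [0,0,0],
    [0,0,0],
    [0,0,0],
    [0,0,0],
    [0,0,0],
    [0,0,0],
    [0,0,0],
    [0,0,0],
    [0,0,0]
  ],
  "force": 20
}}

```text
clock: 23.15
position: [0.439, -0.2403, 0.0078]
ee_rot: [3.142, -0.0, 0.0]
force: [-1.1, 1.3, 4.8]
width: 0.495
gripper_force: 20.0
```

Call:
{"name": "carry_out", "arguments": {
  "claw": [3.5,3.5,3.5,3.5,3.5,3.5,3.5,3.5,3.5,3.5,3.5,3.5,3.5,3.5,3.5,3.5,3.5,3.5,3.5],
  "delta_pos": [
    [0,0,-2],
    [0,0,-3],
    [0,0,-4],
    [0,0,-3],
    [0.26,-3.9,0],
    [0.26,-3.9,0],
    [0.26,-3.9,0],
    [0.26,-3.9,0],
    [0.26,-3.9,0],
    [0.26,-3.9,0],
    [0.26,-3.9,0],
    [0.26,-3.9,0],
    [0.26,-3.9,0],
    [0.26,-3.9,0],
    [0.26,-3.9,0],
    [0,0,3],
    [0,0,3],
    [0,0,0],
    [0,0,0]
  ],
  "angular": [
    [0,0,0],
    [0,0,0],
    [0,0,0],
    [0,0,0],
    [0,0,0],
    [0,0,0],
    [0,0,0],
    [0,0,0],
    [0,0,0],
    [0,0,0],
    [0,0,0],
    [0,0,0],
    [0,0,0],
    [0,0,0],
    [0,0,0],
    [0,0,0],
    [0,0,0],
    [0,0,0],
    [0,0,0]
  ]
}}

```text
clock: 25.05
position: [0.4672, 0.1883, 0.0676]
ee_rot: [3.141, -0.001, -0.002]
force: [0.5, 0.4, -0.3]
width: 0.496
gripper_force: 20.0
```

```bash
cat > pos.py <<'E'
from h import *
S=[]
for i in range(6):
    w=arm.get_image("wrist");o=arm.observe();S.append(np.r_[o["position"],o["ee_rot"],o["force"]])
print(np.mean(S[2:],0).round(4),np.std(S[2:],0)[:3].round(4),o["width"],o["clock"])
cv2.imwrite('pics/pos%d.png'%(o["clock"]*100),w["frame"][:,:,::-1])
E
python3 pos.py
```

```text
[ 4.6850e-01  1.8880e-01  6.8900e-02 -3.1407e+00  1.4000e-03 -3.0000e-03
  1.4040e-01  2.3530e-01 -2.3200e-01] [0.0001 0.     0.0001] 0.49650606414868736 25.35
```

Call:
{"name": "carry_out", "arguments": {
  "claw": [3.5,3.5,3.5,3.5],
  "delta_pos": [
    [-0.05,-0.07,1.5],
    [0,0,1.5],
    [0,0,0],
    [0,0,0]
  ],
  "angular": [
    [0,0,0],
    [0,0,0],
    [0,0,0],
    [0,0,0]
  ]
}}

```text
clock: 25.75
position: [0.4672, 0.1894, 0.0381]
ee_rot: [3.142, -0.001, -0.0]
force: [1.2, 0.0, -0.4]
width: 0.498
gripper_force: 20.0
```

```bash
python3 pos.py
python3 - <<'E'
from h import *
w=arm.get_image("wrist")
cv2.imwrite('pics/w12c.png',cv2.resize(w["frame"][170:320,220:420,::-1],(800,600)))
E
```

```text
[ 4.6760e-01  1.8960e-01  3.8300e-02 -3.1411e+00  6.0000e-04 -1.7000e-03
  1.5620e-01  4.0640e-01 -6.5850e-01] [0.0001 0.     0.0001] 0.49537415934878004 26.05
```

View pics/w12c.png

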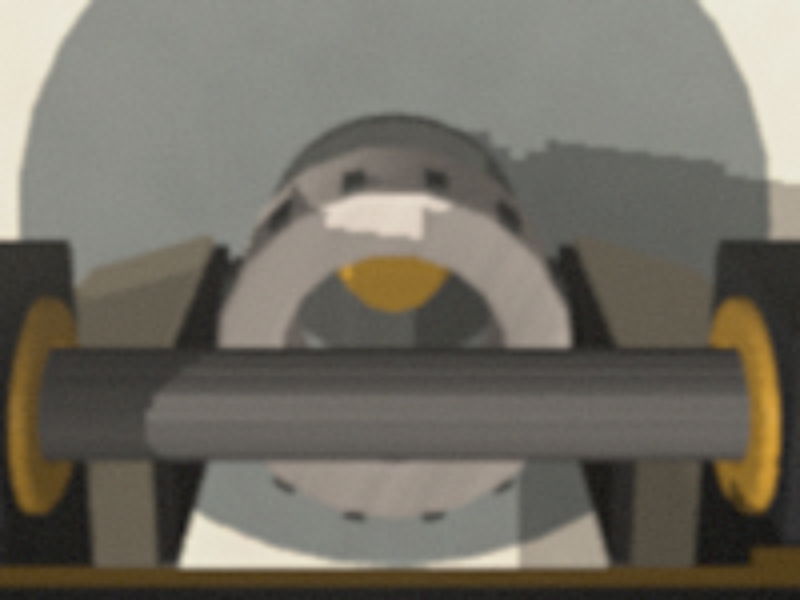

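Call:
{"name": "carry_out", "arguments": {
  "claw": [3.5,3.5,3.5,3.5,3.5,3.5],
  "delta_pos": [
    [0,0,0.8],
    [0,0,0.8],
    [0,0,0.4],
    [0,0,0.2],
    [0,0,0.1],
    [0,0,0]
  ],
  "angular": [
    [0,0,0],
    [0,0,0],
    [0,0,0],
    [0,0,0],
    [0,0,0],
    [0,0,0]
  ]
}}

```text
clock: 26.7
position: [0.4666, 0.1891, 0.0154]
ee_rot: [3.141, -0.0, -0.001]
force: [-6.3, -2.8, 21.5]
width: 0.495
gripper_force: 20.0
```

Call:
{"name": "carry_out", "arguments": {
  "claw": [9,9,9,9,9,9,9,9,9,9,9],
  "delta_pos": [
    [0,0,-0.1],
    [0,0,0],
    [0,0,0],
    [0,0,0],
    [0,0,0],
    [0,0,-1],
    [0,0,-3],
    [0,0,-3],
    [0,0,-3],
    [0,0,0],
    [0,0,0]
  ],
  "angular": [
    [0,0,0],
    [0,0,0],
    [0,0,0],
    [0,0,0],
    [0,0,0],
    [0,0,0],
    [0,0,0],
    [0,0,0],
    [0,0,0],
    [0,0,0],
    [0,0,0]
  ]
}}

```text
clock: 27.8
position: [0.4676, 0.1896, 0.1167]
ee_rot: [-3.141, 0.001, -0.003]
force: [-0.1, 0.6, -0.2]
width: 0.981
gripper_force: 0.0
```

```bash
python3 m.py crown_small .467 .188 .012 w13;python3 - <<'E'
from h import *
w=arm.get_image("wrist");print(brass(w,(.4676,.1875),20))
E
```

```text
([(array([0.4667, 0.187 ]), np.float64(57.3819), np.float64(57.3302), array([318.7, 204.7]), 0.69)], [(array([0.4683, 0.1842, 0.012 ]), 0.82)]) [0.4664 0.189  0.1149]
([(array([0.4664, 0.1872]), np.float64(57.4837), np.float64(58.2585), array([318.4, 204.9]), 0.79)], [(array([0.4675, 0.1849, 0.012 ]), 0.68)]) [0.4666 0.1892 0.1148]
((318.1595458984375, 201.09182739257812), (19.197322845458984, 21.00054359436035), array([0.4688, 0.1876, 0.021 ]))
```

Call:
{"name": "carry_out", "arguments": {
  "claw": [9,9,9,9,9,9,9,9,9,9,9],
  "delta_pos": [
    [1.37,3.65,0],
    [1.37,3.65,0],
    [1.37,3.65,0],
    [1.37,3.65,0],
    [1.37,3.65,0],
    [1.37,3.65,0],
    [1.37,3.65,0],
    [1.37,3.65,0],
    [0,0,1],
    [0,0,0],
    [0,0,0]
  ],
  "angular": [
    [0,0,0],
    [0,0,0],
    [0,0,0],
    [0,0,0],
    [0,0,0],
    [0,0,0],
    [0,0,0],
    [0,0,0],
    [0,0,0],
    [0,0,0],
    [0,0,0]
  ]
}}

```text
clock: 29.35
position: [0.576, -0.1013, 0.1052]
ee_rot: [-3.141, -0.002, 0.002]
force: [-0.1, -0.6, -0.6]
width: 0.983
gripper_force: 0.0
```

```bash
python3 m.py cap_small .576 -.104 .004 w14
```

```text
([(array([ 0.577 , -0.1028]), np.float64(61.02), np.float64(61.6643), array([318.3, 204. ]), 0.74)], [(array([ 0.5778, -0.103 ,  0.004 ]), 0.59)]) [ 0.5767 -0.1012  0.1059]
([(array([ 0.5768, -0.1027]), np.float64(60.9479), np.float64(60.6495), array([317.5, 204.4]), 0.89)], [(array([ 0.5789, -0.1062,  0.004 ]), 0.96)]) [ 0.5768 -0.1019  0.106 ]
```

Call:
{"name": "carry_out", "arguments": {
  "claw": [9,9,9,9,9,9,4,4,4,4,4,4,4,4,4],
  "delta_pos": [
    [0,-0.07,1],
    [0,0,3],
    [0,0,3],
    [0,0,1.8],
    [0,0,1],
    [0,0,0],
    [0,0,0],
    [0,0,0],
    [0,0,0],
    [0,0,0],
    [0,0,0],
    [0,0,0],
    [0,0,0],
    [0,0,0],
    [0,0,0]
  ],
  "angular": [
    [0,0,0],
    [0,0,0],
    [0,0,0],
    [0,0,0],
    [0,0,0],
    [0,0,0],
    [0,0,0],
    [0,0,0],
    [0,0,0],
    [0,0,0],
    [0,0,0],
    [0,0,0],
    [0,0,0],
    [0,0,0],
    [0,0,0]
  ],
  "force": 25
}}

```text
clock: 31.25
position: [0.5768, -0.1019, 0.0079]
ee_rot: [3.142, -0.0, 0.001]
force: [-1.3, 0.6, 5.6]
width: 0.54
gripper_force: 25.0
```

Call:
{"name": "carry_out", "arguments": {
  "claw": [4,4,4,4,4,4,4,4,4,4,4,4,4,4,4,4],
  "delta_pos": [
    [0,0,-2],
    [0,0,-3],
    [0,0,-4],
    [0,0,-3],
    [-1.375,-3.64,0],
    [-1.375,-3.64,0],
    [-1.375,-3.64,0],
    [-1.375,-3.64,0],
    [-1.375,-3.64,0],
    [-1.375,-3.64,0],
    [-1.375,-3.64,0],
    [-1.375,-3.64,0],
    [0,0,3],
    [0,0,3],
    [0,0,0],
    [0,0,0]
  ],
  "angular": [
    [0,0,0],
    [0,0,0],
    [0,0,0],
    [0,0,0],
    [0,0,0],
    [0,0,0],
    [0,0,0],
    [0,0,0],
    [0,0,0],
    [0,0,0],
    [0,0,0],
    [0,0,0],
    [0,0,0],
    [0,0,0],
    [0,0,0],
    [0,0,0]
  ]
}}

```text
clock: 32.85
position: [0.4664, 0.1889, 0.0676]
ee_rot: [3.141, -0.001, -0.002]
force: [0.5, -0.8, -1.2]
width: 0.545
gripper_force: 25.0
```

```bash
python3 pos.py
```

```text
[ 4.6760e-01  1.8940e-01  6.8800e-02 -3.1407e+00  1.4000e-03 -2.9000e-03
  9.0300e-02 -1.0720e-01 -5.9610e-01] [0.0001 0.     0.0001] 0.5448480794074675 33.15
```

Call:
{"name": "carry_out", "arguments": {
  "claw": [4,4,4,4,4,4],
  "delta_pos": [
    [-0.05,0,1.5],
    [0,0,1.2],
    [0,0,0.5],
    [0,0,0.4],
    [0,0,0],
    [0,0,0]
  ],
  "angular": [
    [0,0,0],
    [0,0,0],
    [0,0,0],
    [0,0,0],
    [0,0,0],
    [0,0,0]
  ]
}}

```text
clock: 33.75
position: [0.4663, 0.1893, 0.0318]
ee_rot: [-3.142, 0.001, -0.0]
force: [-0.8, -0.5, -0.7]
width: 0.541
gripper_force: 25.0
```

Call:
{"name": "carry_out", "arguments": {
  "claw": [4,4,4],
  "delta_pos": [
    [0,0,0.1],
    [0,0,0],
    [0,0,0]
  ],
  "angular": [
    [0,0,0],
    [0,0,0],
    [0,0,0]
  ]
}}

```text
clock: 34.05
position: [0.4665, 0.1895, 0.0309]
ee_rot: [-3.141, 0.0, -0.001]
force: [0.5, -0.3, 1.8]
width: 0.542
gripper_force: 25.0
```

Just touching at the seated height (0.031); a touch more, then release.

Call:
{"name": "carry_out", "arguments": {
  "claw": [4,4,9,9,9,9,9,9,9,9,9,9,9],
  "delta_pos": [
    [0,0,0.05],
    [0,0,0],
    [0,0,0],
    [0,0,0],
    [0,0,0],
    [0,0,0],
    [0,0,0],
    [0,0,-1],
    [0,0,-3],
    [0,0,-3],
    [0,0,-3],
    [0,0,0],
    [0,0,0]
  ],
  "angular": [
    [0,0,0],
    [0,0,0],
    [0,0,0],
    [0,0,0],
    [0,0,0],
    [0,0,0],
    [0,0,0],
    [0,0,0],
    [0,0,0],
    [0,0,0],
    [0,0,0],
    [0,0,0],
    [0,0,0]
  ]
}}

```text
clock: 35.35
position: [0.4667, 0.1895, 0.1312]
ee_rot: [-3.141, 0.001, -0.003]
force: [0.1, -0.7, -0.0]
width: 0.977
gripper_force: 0.0
```

```bash
python3 m.py cap_small .467 .188 .027 w15
python3 - <<'E'
import cv2
cv2.imwrite('pics/w15c.png',cv2.imread('pics/w15.png')[:300])
E
```

```text
([(array([0.4668, 0.1877]), np.float64(60.8587), np.float64(59.7759), array([317.7, 203. ]), 0.94)], [(array([0.4646, 0.1856, 0.027 ]), 0.93)]) [0.4656 0.1889 0.1294]
([(array([0.4664, 0.1874]), np.float64(60.9454), np.float64(60.3016), array([318. , 203.3]), 0.65)], [(array([0.4678, 0.1878, 0.027 ]), 0.6)]) [0.4657 0.189  0.1294]
```

View pics/w15c.png

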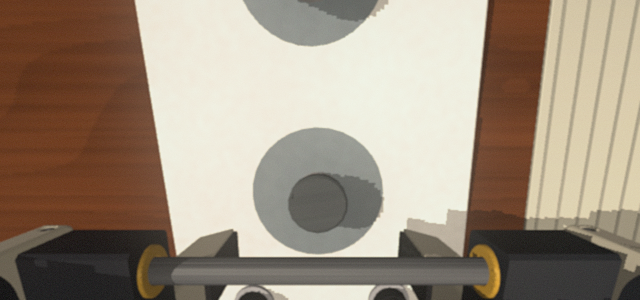

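The last picture shows the small cap flat at (318, 203), in line with its crown. Both burners are rebuilt and the gripper is clear of everything, so I'm handing in.

```bash
python3 -c "
from cell import arm
print(arm.sign_off())"
```

```text
the job is handed in; nothing more can be done
None
```

I rebuilt the large burner and then the small one; in the wrist-camera checks every crown and cap sat flat and within 2 mm of centre, and the job was handed in at about 36 s.

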